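Pop the till drawer and catch it

ROBOT

A 6-joint arm with a two-finger parallel gripper is mounted at the origin on the work surface. World frame = base frame: x ahead of the robot, y to its left, z up, the work surface at z = 0. Lengths are in m, angles in rad, forces in N, time in s.
With the tool pointing down it reaches from about 0.275 to 0.75 m from the base axis. Payload 10.2 kg.
Tool frame: the origin (TCP) lies where the fingers leave the gripper's body, on its centre line; the fingertips stand 73 mm ahead of it and the grasp point (between the pads) lies 54 mm ahead of it; z points along the fingers, y is the line along which they close (so a half turn about z gives the same grasp; the last joint's range is limited). The gripper opens to 85 mm and grips with 20 to 120 N. Pads are 22 mm wide; open, the fingers measure 114 mm over their backs; the gripper's body (76 mm by 85 mm) begins 54 mm behind the grasp point. The pads swing forward as they close: fully open they stand 13 mm farther back than shut.
Start: joints at [-1.418, 0.313, 1.498, -0, 1.331, -0.223], TCP at [0.193, -0.488, 0.304] pointing down, gripper open.
Joint ranges: [-2.94, 2.94], [-0.97, 2.17], [0.19, 2.56], [-1.23, 4.37], [0.02, 3.11], [-2.88, 2.88]. Speed limits (rad/s): [2.39, 2.39, 3.01, 3.14, 3.14, 3.14].

INTERFACE

Orientations are given as a rotation vector (axis times angle).
In Python, from bench import arm gives the robot as it stands.
- The arm moves only by the tool apply_moves, never from a script. Its argument "steps" is a list of rows, each a list of 3 entries, a list of its own where there are three numbers: the gripper's target within -1 to 1 (shut at 1, half-way at 0, fully open at -1), then the shift along the tool's x, y, z in cm, then the turn, a rotation vector about the tool's x, y, z in rad. A call has 1 to 10 rows; each row is the pose to reach, as a shift and turn from the pose commanded when the call began, along the tool's axes at that moment; what a row does not reach only later rows make up. A row lasts 1/10 s, in which the tool goes at most 50 mm and 8.59 degrees, less where a joint would pass 70% of its speed; a pose out of reach is approached as far as the arm can. A call with a gripper value outside its range is refused whole. The fingers move at their own pace and stop on an object; "force" is the grip in N (left out, the last holds). Time passes only in rows, so rows that repeat a pose let the fingers close. It gives the time, the measured TCP pose, the force, the opening and the grip force at its end, in the units of the state.
- arm.sense(): the state, without advancing time (a new reading comes with each control period).
- arm.read_camera(name): name is "scene" or "side" or "wrist"; returns the picture (400x640x3 uint8, red, green, blue); there is no depth.
- arm.camera_model(name): a dict with "K" (3x3 intrinsics, pixels), "eye" and "rotation" of the camera in the world. Camera axes: x right, y down, z forward; pixel columns grow to the right and rows downward; lengths in m; the calibration is good to about 2 mm. A picture is of the moment at which its call begins: read the wrist's pose just before it. camera_model takes no time and is no camera call; for the wrist camera it gives the pose at the moment of the call.
- arm.finish_job(): hands the job in; it is judged then, once.
The state is a dict: "time": time; "joint_pos": joint angles; "dq": joint speeds; "effort": joint torques, N m; "tool_pos": TCP position; "tool_rot": TCP orientation; "force": force on the tool from outside, world axes, zero at the start; "wrist_torque": the same for the moment, N m; "finger_gap": finger opening in m; "grip_force": force on a finger pad.
Only numpy, scipy, OpenCV 4.12 (cv2) and the standard library are available. Lean on these libraries where they do the work, as an engineer would, in place of code of your own. Each camera call takes 0.05 s, during which the arm holds its last target. There are 200 camera calls.

TASK

Ring the till open: press the big green cash key so that the drawer springs out towards you, and catch the drawer's front with your other finger while it is only a few centimetres open, before it can run out into the china cat and the card tin that stand in front of it. Do not move the cat, the tin or the other things on the counter; finish with the finger still holding the drawer there, against its spring.

Things in the scene. Friction and masses are not known exactly. Their poses are not given: they have to be found in the camera images.
- register: Grey cash register, 330 mm wide (its y), 340 deep (its x), fixed. Origin: centre of its underside, on the counter; -x points out of its front, the way the drawer opens (towards the robot). Its key deck slopes up to the rear by 8 degrees from 98 mm high at x = -168 mm. Fixed keys stand 6 mm above it, no nearer than 25 mm to the cash key's side or 40 mm behind its centre. Rear display 220 mm high
- cash_key_top (a point): Centre of the top of the green cash key at the keyboard's front right corner: cap 36 mm deep (register x), 40 mm wide (y), top sloping like the deck. In the register's frame at x -142, y -115, z 114 mm (up): 44 mm behind the shut drawer's front face and 18 mm above that panel's top edge
- cash_key (a joint): How far the cash key is pressed, straight down: 0 up, 0.007 m fully down. Its spring takes 2 N at first, 5 N fully down. Past about 4.5 mm it lets the drawer go
- drawer_front (a point): Centre of the cash drawer's front face, moving with it: a plain dark grey upright panel below the keyboard, 322 mm wide (register y), 16 mm thick, from 12 to 96 mm above the counter; this point is 54 mm up. Shut, the face lies 186 mm in front of the register's origin, 18 mm ahead of the deck's front edge. The lock in its middle stands 4 mm proud
- drawer (a joint): How far the cash drawer is open (m): 0 shut and latched, 0.20 fully out. About 1.2 kg, pushed out by a spring of about 8 N; let go, it is 90 mm out about a third of a second later. It does not latch again if pushed back
- china_cat: Sitting white china cat, 78 mm tall, 50 mm across its round base, 110 g; origin at the centre of its base. Loose and fragile. Its centre is 135 to 165 mm in front of the shut drawer's face, at least 100 mm left of the cash key's centre
- card_tin: Blue trading card tin with a brass-coloured lid, 42 x 68 x 72 mm tall, 160 g; origin at the centre of its underside. Loose. Its centre is 135 to 165 mm in front of the shut drawer's face, at least 100 mm left of the cash key's centre. The cat and the tin may be either way round
- card_terminal: Black card payment terminal lying on the right of the counter, 165 x 78 x 32 mm, origin under its centre
- stapler: Red and black stapler on the right, 150 x 36 x 52 mm, origin under its centre
- tape_dispenser: Dark desk tape dispenser with its roll, on the left, 150 x 56 x 92 mm, origin under its centre
- pen_pot: Clear pot with pens, on the left, 76 mm across, 165 mm tall with its pens, origin under its centre
- counter_bell: Chrome counter bell on the left, 76 mm across, 50 mm tall, origin under its centre

How it is judged:
On the way, in this order (a step that is already met when the one before it is completed fails the run):
1. a finger presses the cash key down far enough to release the drawer (value of joint cash_key above 0.0035 m and contact force between the fingers and cash_key above 0.5 N).
2. the sprung drawer is caught by a finger, 1.5 to 9 cm open (value of joint drawer between 0.015 and 0.09 m and velocity of joint drawer below 0.02 m/s and contact force between the fingers and drawer above 1.5 N), for 0.3 s.
At the end, for the whole second after the job is handed in: The drawer stands still 1.5 to 9 cm open, kept there against its spring by the fingers alone (at least 1.5 N), touching neither the cat nor the tin, and both stand upright within 1 cm of where they began (all of step 2 and velocity of joint drawer above -0.02 m/s and contact force between drawer and china_cat below 0.1 N and contact force between drawer and card_tin below 0.1 N and distance of each of china_cat, card_tin from where it was at the start of the episode below 0.01 m and angle between china_cat's own z axis and vertical below 0.1 rad); the arm keeps its last pose, push and grip.
It fails at once if the drawer runs out past 9.5 cm (value of joint drawer above 0.095 m).
It fails at once if the china cat or the card tin is pushed, lifted or tipped (distance of any of china_cat, card_tin from where it was at the start of the episode above 0.012 m or angle between china_cat's own z axis and vertical above 0.2 rad).
It fails at once if another thing on the counter is moved (distance of any of card_terminal, stapler, tape_dispenser, pen_pot, counter_bell from where it was at the start of the episode above 0.02 m).
It also fails if it takes over 32 s, if anything falls off the work surface, if the arm or the gripper's body presses on something with over 40 N, if the wrist force passes 120 N, or if a joint passes its speed limit or range.

## Working session

There is one attempt and no reset: what is moved stays moved. The work goes in short steps, Python scripts to look and compute and a tool call to move; the robot and the scene stay as the last step left them, time stands still between calls to the robot, and variables do not carry over. Pictures are saved under pics/ and viewed, at most 10 in all, crops included, and the job is handed in when it is done.

Besides the shell and the picture viewer there is one more tool, called after "Emit:" as a command line: name --argument value ..., lists and objects as JSON in quotes. apply_moves: Moves the arm, as the interface text tells. Its arguments: {"type":"object","properties":{"steps":{"type":"array"},"force":{"type":"number"}},"required":["steps"]}

```bash
mkdir -p pics; ls; python3 - <<'E'
from bench import arm
import cv2,numpy as np
s=arm.sense(); print(s)
a=arm.read_camera("scene");b=arm.read_camera("side")
cv2.imwrite("pics/scene.png",a[:,:,::-1]);cv2.imwrite("pics/side.png",b[:,:,::-1])
for n in("scene","side"):print(n,arm.camera_model(n))
E
```

```text
pics
{'time': 0.0, 'joint_pos': array([-1.41841106e+00,  3.13486400e-01,  1.49844463e+00, -4.92039566e-06,
        1.33101870e+00, -2.23393484e-01]), 'dq': array([-0.00123707,  0.00092729, -0.00201063,  0.00158372,  0.00036557,
       -0.00059113]), 'effort': array([-1.12334965e-03, -4.12267685e+01, -2.59745228e+01, -2.51963884e-04,
        4.10290013e-03, -6.15284932e-06]), 'tool_pos': array([ 0.1926384 , -0.4882003 ,  0.30331355]), 'tool_rot': array([-3.08496982e+00, -5.86553459e-01, -6.81366153e-05]), 'force': array([-0.21752444, -0.17312547,  0.40165782]), 'wrist_torque': array([-0.02658568,  0.01189947, -0.01406761]), 'grip_force': 0.0, 'finger_gap': 0.08510539403763426}
scene {'K': array([[414.56908097,   0.        , 315.26257049],
       [  0.        , 414.56908097, 199.49742177],
       [  0.        ,   0.        ,   1.        ]]), 'eye': array([ 1.30955077, -0.32675015,  0.82055987]), 'rotation': array([-1.94905264, -1.31476351,  0.59261782])}
side {'K': array([[462.94837581,   0.        , 323.94112867],
       [  0.        , 462.94837581, 205.12851582],
       [  0.        ,   0.        ,   1.        ]]), 'eye': array([0.41775032, 1.15920875, 0.82546475]), 'rotation': array([-0.15485139,  2.71482808, -1.49394237])}
```

View pics/scene.png

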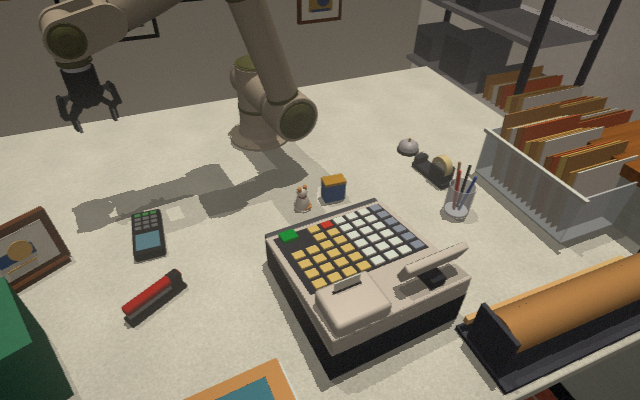

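View pics/side.png

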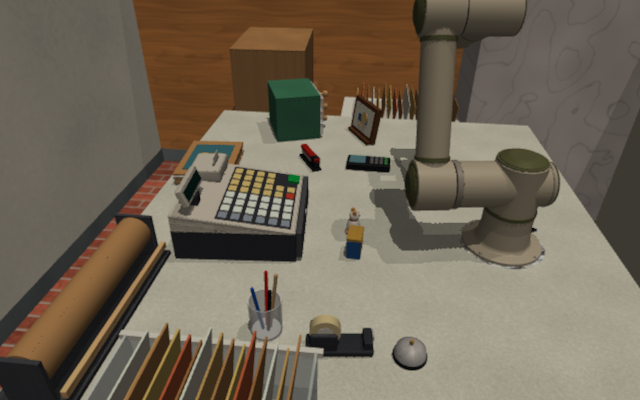

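The scene view shows the green key at about (289,236), the cat at (302,198), the tin at (333,188), and the register's front towards the robot. In the side view the key is at about (294,179), the cat at (353,221) and the tin at (355,242). Next I'll make one enlarged composite and triangulate.

```bash
cat > h.py <<'E'
import numpy as np,cv2
from scipy.spatial.transform import Rotation as R
def ray(m,p):
    d=np.linalg.inv(m["K"])@[p[0],p[1],1.];d=R.from_rotvec(m["rotation"]).as_matrix()@d
    return m["eye"],d/np.linalg.norm(d)
def tri(ms,ps):
    A=np.zeros((3,3));b=np.zeros(3);L=[]
    for m,p in zip(ms,ps):
        e,d=ray(m,p);P=np.eye(3)-np.outer(d,d);A+=P;b+=P@e;L.append((e,P))
    x=np.linalg.solve(A,b);return x,[np.linalg.norm(P@(x-e)) for e,P in L]
def plane(m,p,z):
    e,d=ray(m,p);return e+d*(z-e[2])/d[2]
def green(im):
    h=cv2.cvtColor(im,cv2.COLOR_RGB2HSV)
    return cv2.inRange(h,(50,130,60),(80,255,255))
def blobs(m,amin=20):
    n,l,s,c=cv2.connectedComponentsWithStats(m);return [(c[i].round(1).tolist(),s[i].tolist()) for i in range(1,n) if s[i][4]>=amin]
E
python3 - <<'E'
from h import *
a=cv2.imread("pics/scene.png")[:,:,::-1];b=cv2.imread("pics/side.png")[:,:,::-1]
print(blobs(green(a)),blobs(green(b)))
u=cv2.resize(a[170:290,255:395],None,fx=4,fy=4,interpolation=3);v=cv2.resize(b[160:265,170:370],None,fx=4,fy=4,interpolation=3)
cv2.imwrite("pics/u.png",u[:,:,::-1]);cv2.imwrite("pics/v.png",v[:,:,::-1])
E
```

```text
[([287.7, 234.8], [279, 229, 19, 13, 151])] [([293.2, 178.6], [288, 175, 11, 9, 79])]
```

View pics/u.png

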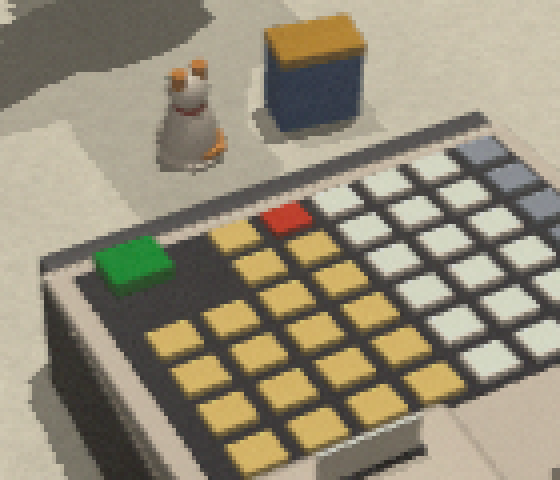

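View pics/v.png

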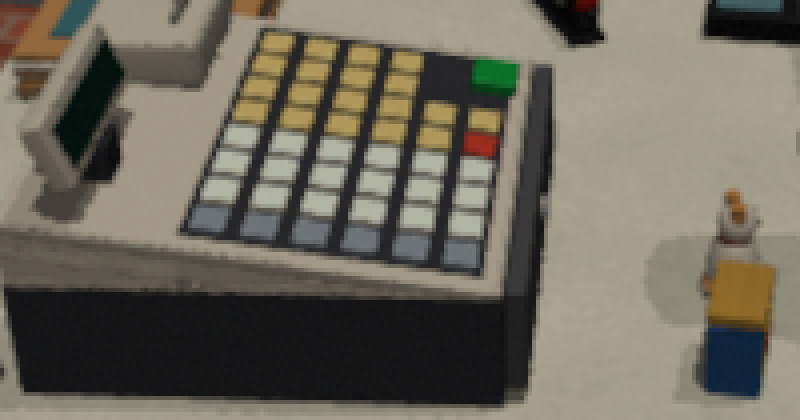

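The enlarged crops show the drawer panel's top front edge. In full-image pixels it runs (265,235.5)–(375.5,198) in the scene view and (308,176.5)–(302.3,233.3) in the side view. The cat's base is at about (302,211) and the tin's at about (333,202) in the scene view.

```bash
python3 - <<'E'
from h import *
from bench import arm
m=[arm.camera_model(n) for n in("scene","side")]
r,e1=tri(m,[(265.3,235.8),(308,176.5)]);l,e2=tri(m,[(375.5,198),(302.3,233.3)]);k,e3=tri(m,[(288,233.8),(293.4,177.6)])
print(r,e1,l,e2,np.linalg.norm(r-l),"\nkey",k,e3)
for p in[(265.3,235.8),(375.5,198)]:print(plane(m[0],p,.096))
for p in[(308,176.5),(302.3,233.3)]:print(plane(m[1],p,.096))
yaw=np.arctan2(*(l-r)[[1,0]])-np.pi/2;print("yaw",yaw)
c,s=np.cos(yaw),np.sin(yaw);Rz=np.array([[c,-s],[s,c]])
print("key pred from front mid",(r+l)[:2]/2+Rz@[.044,-.115])
print("cat",plane(m[0],(302,210),0.003),"tin",plane(m[0],(333,201),0.003))
for i in range(2):print(plane(m[i],[(288,233.8),(293.4,177.6)][i],.114))
s=arm.sense();M=R.from_rotvec(s["tool_rot"]).as_matrix();print(M.round(3));w=arm.camera_model("wrist");print(w, M.T@(w["eye"]-s["tool_pos"]),(M.T@R.from_rotvec(w["rotation"]).as_matrix()).round(3))
E
```

```text
[ 0.60157604 -0.16052403  0.09016493] [np.float64(0.0009980267678142904), np.float64(0.000998026767814074)] [0.57456839 0.15996631 0.09231534] [np.float64(0.002351014982325726), np.float64(0.0023510149823258815)] 0.32163348169712563 
key [ 0.63955189 -0.11223023  0.11184876] [np.float64(0.0017169176910106006), np.float64(0.0017169176910107004)]
[ 0.60847889 -0.16156744  0.096     ]
[0.58115274 0.15784775 0.096     ]
[ 0.59956904 -0.15149835  0.096     ]
[0.57222711 0.16244934 0.096     ]
yaw 0.08407114486147838
key pred from front mid [ 0.64157361 -0.11117792]
cat [ 0.45638579 -0.00862949  0.003     ] tin [0.45277005 0.09319562 0.003     ]
[ 0.63947169 -0.1133404   0.114     ]
[ 0.63981554 -0.1059881   0.114     ]
[[ 0.93   0.367 -0.   ]
 [ 0.367 -0.93   0.001]
 [ 0.    -0.001 -1.   ]]
{'K': array([[310.48989437,   0.        , 316.58138884],
       [  0.        , 310.48989437, 200.64263362],
       [  0.        ,   0.        ,   1.        ]]), 'eye': array([ 0.27091447, -0.45716551,  0.37276004]), 'rotation': array([ 2.36169371, -1.60835211, -0.26779767])} [ 0.08422333 -0.0002434  -0.06935878] [[-0.001 -0.946 -0.324]
 [ 1.    -0.001  0.   ]
 [-0.001 -0.324  0.946]]
```

```bash
cat > go.py <<'E'
import sys
from h import *
from bench import arm
def target(p,yaw=.084,t=np.radians(22)):
    ex=np.array([np.cos(yaw),np.sin(yaw),0]);ez=np.array([0,0,1.])
    M=np.c_[np.cross(ez,ex),np.cos(t)*ex+np.sin(t)*ez,np.sin(t)*ex-np.cos(t)*ez]
    s=arm.sense();T=R.from_rotvec(s["tool_rot"]).as_matrix()
    print("shift cm",(T.T@(np.array(p)-s["tool_pos"])*100).round(2),"turn",R.from_matrix(T.T@M).as_rotvec().round(3))
if __name__=="__main__":target([float(x) for x in sys.argv[1:4]])
E
python3 go.py .581 -.117 .24
```

```text
shift cm [ 49.75 -20.27   6.37] turn [-0.331  0.244 -1.263]
```

Emit:
apply_moves --steps '[[-1,[49.75,-20.3,6.4],[-0.331,0.244,-1.263]],[-1,[49.75,-20.3,6.4],[-0.331,0.244,-1.263]],[-1,[49.75,-20.3,6.4],[-0.331,0.244,-1.263]],[-1,[49.75,-20.3,6.4],[-0.331,0.244,-1.263]],[-1,[49.75,-20.3,6.4],[-0.331,0.244,-1.263]],[-1,[49.75,-20.3,6.4],[-0.331,0.244,-1.263]],[-1,[49.75,-20.3,6.4],[-0.331,0.244,-1.263]],[-1,[49.75,-20.3,6.4],[-0.331,0.244,-1.263]],[-1,[49.75,-20.3,6.4],[-0.331,0.244,-1.263]],[-1,[49.75,-20.3,6.4],[-0.331,0.244,-1.263]]]'

```text
time: 1.1
tool_pos: [0.5523, -0.1437, 0.2442]
tool_rot: [1.926, 2.104, 0.407]
force: [0.7, -1.5, -0.0]
finger_gap: 0.0851
grip_force: 0.0
```

```bash
python3 go.py .581 -.117 .24; python3 -c "
from bench import arm
s=arm.sense();print(s['time'],s['tool_pos'],s['joint_pos'],s['force'])"
```

```text
shift cm [2.41 2.71 1.54] turn [0.    0.001 0.004]
1.1 [ 0.55233311 -0.14370605  0.2441721 ] [-0.53089181  0.34369821  1.65660196  0.29301779  0.84358308 -0.7815012 ] [ 0.72247584 -1.52608814 -0.03131235]
```

Emit:
apply_moves --steps '[[-1,[2.4,2.7,1.5],[0,0,0]],[-1,[2.4,2.7,1.5],[0,0,0]],[-1,[2.4,2.7,1.5],[0,0,0]],[-1,[2.4,2.7,1.5],[0,0,0]],[-1,[2.4,2.7,1.5],[0,0,0]]]'

```text
time: 1.6
tool_pos: [0.5794, -0.1197, 0.2412]
tool_rot: [1.931, 2.099, 0.406]
force: [0.1, 0.0, 0.3]
finger_gap: 0.0854
grip_force: 0.0
```

```bash
python3 go.py .581 -.117 .24; python3 - <<'E'
from h import *
from bench import arm
s=arm.sense();m=arm.camera_model("wrist");w=arm.read_camera("wrist");b=arm.read_camera("side");a=arm.read_camera("scene")
print(s['tool_pos'],s['force'])
cv2.imwrite("pics/w2.png",w[:,:,::-1]);
cv2.imwrite("pics/s2.png",np.hstack([cv2.resize(b[95:245,240:370],(390,450)),cv2.resize(a[120:270,225:355],(390,450))])[:,:,::-1])
print(blobs(green(w)))
for c,_ in blobs(green(w)):print(plane(m,c,.114))
E
```

```text
shift cm [0.26 0.12 0.17] turn [ 0.     0.002 -0.001]
[ 0.57943274 -0.11970642  0.24116515] [0.05998212 0.04278289 0.26686902]
[([326.5, 209.0], [302, 182, 49, 56, 2421])]
[ 0.63822198 -0.10933121  0.114     ]
```

View pics/w2.png

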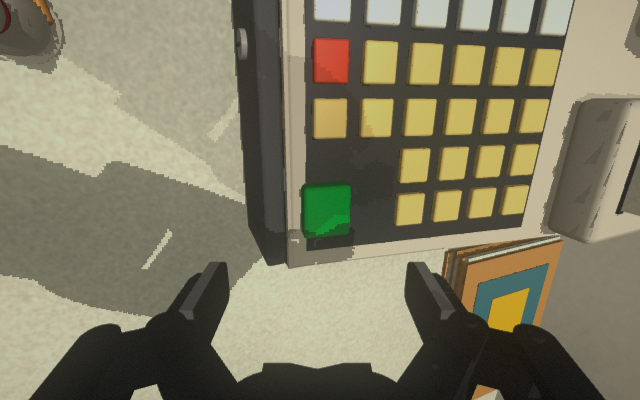

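View pics/s2.png

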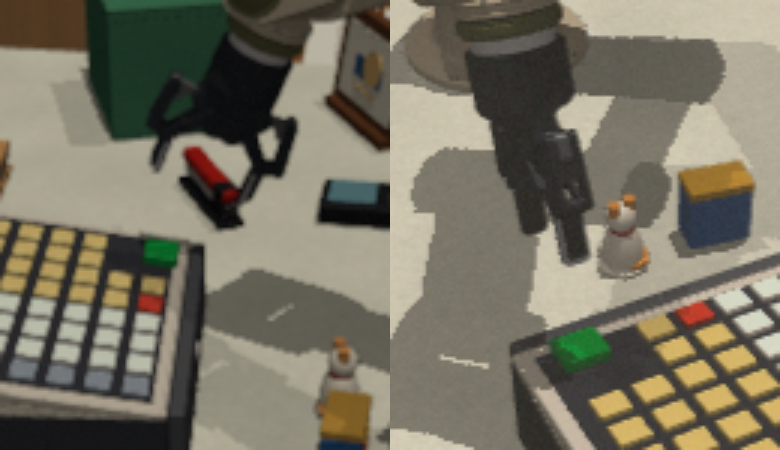

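The wrist view shows the green key at (326,209) and both fingertips at row ~264 (inner edges at about columns 228 and 407). The side crop shows the key finger tilted above and in front of the deck, with nothing touching. Next I'll check the tip length and the yaw.

```bash
python3 - <<'E'
from h import *
from bench import arm
m=arm.camera_model("wrist");s=arm.sense();T=R.from_rotvec(s["tool_rot"]).as_matrix()
W=R.from_rotvec(m["rotation"]).as_matrix()
def proj(p):
    q=m["K"]@(W.T@(s["tool_pos"]+T@np.array(p)-m["eye"]));return (q[:2]/q[2]).round(1)
for L in(.054,.06,.066,.073):print(L,[proj((x,y,L)) for x in(-.011,.011) for y in(-.0425,.0425)])
h=cv2.cvtColor(cv2.imread("pics/w2.png"),cv2.COLOR_BGR2HSV)
# yaw from yellow key column fronts + register edges picked by eye
a=plane(m,(232,0),.096);b=plane(m,(249,222),.096);print("front edge",a,b,np.arctan2(*(a-b)[[1,0]])-np.pi/2)
k=np.array([.639,-.1105])
e=.084;ex=np.array([np.cos(e),np.sin(e)]);
print("key to front",(k-b[:2])@ex)
E
```

```text
0.054 [array([226.4, 305.7]), array([405.5, 305.6]), array([221.8, 265. ]), array([410. , 264.8])]
0.06 [array([229.8, 297.8]), array([402.2, 297.7]), array([225.5, 258.3]), array([406.4, 258.2])]
0.066 [array([232.9, 290.5]), array([399.2, 290.4]), array([228.9, 252.2]), array([403., 252.])]
0.073 [array([236.2, 282.7]), array([395.9, 282.6]), array([232.6, 245.5]), array([399.4, 245.4])]
front edge [0.57509195 0.01543493 0.096     ] [ 0.58652986 -0.12218938  0.096     ] 0.08291907620912653
key to front 0.05326589201718855
```

```bash
python3 go.py .581 -.1155 .164
```

```text
shift cm [ 0.39 -2.74  7.22] turn [ 0.     0.002 -0.   ]
```

Emit:
apply_moves --steps '[[-1,[0.4,-0.7,1.8],[0,0,0]],[-1,[0.4,-1.4,3.6],[0,0,0]],[-1,[0.4,-2.1,5.4],[0,0,0]],[-1,[0.4,-2.7,7.2],[0,0,0]],[-1,[0.4,-2.7,7.2],[0,0,0]],[-1,[0.4,-2.7,7.2],[0,0,0]]]'

```text
time: 2.35
tool_pos: [0.5816, -0.115, 0.1646]
tool_rot: [1.93, 2.1, 0.407]
force: [0.3, -0.4, 0.2]
finger_gap: 0.0855
grip_force: 0.0
```

```bash
python3 go.py .581 -.1155 .154; python3 - <<'E'
from h import *
from bench import arm
s=arm.sense();w=arm.read_camera("wrist");b=arm.read_camera("side")
print(s['tool_pos'],s['force'])
cv2.imwrite("pics/s3.png",np.hstack([cv2.resize(b[95:245,240:370],(390,450)),cv2.resize(w[120:380,120:500],(410,450))])[:,:,::-1])
E
```

```text
shift cm [-0.04 -0.46  0.96] turn [0.    0.002 0.001]
[ 0.58164965 -0.1149964   0.16460123] [ 0.25161073 -0.40397434  0.17274011]
```

View pics/s3.png

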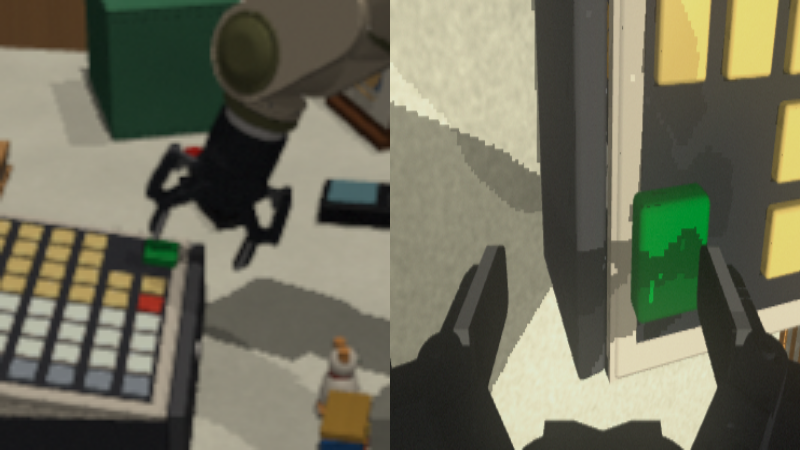

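The view shows the key finger about 1 cm above the green key, over its rear edge and slightly right of centre. The front finger is clear of the drawer. I'll shift about 7 mm towards the robot and 6 mm left, then descend.

```bash
python3 go.py .574 -.110 .157;python3 go.py .574 -.110 .147
```

```text
shift cm [ 0.57 -1.    0.49] turn [0.002 0.002 0.001]
shift cm [ 0.57 -1.38  1.41] turn [0.002 0.002 0.001]
```

Emit:
apply_moves --steps '[[-1,[0.57,-0.65,-0.3],[0,0,0]],[-1,[0.57,-0.9,0.25],[0,0,0]],[-1,[0.57,-1.0,0.5],[0,0,0]],[-1,[0.57,-1.0,0.5],[0,0,0]],[-1,[0.57,-1.0,0.5],[0,0,0]]]'

```text
time: 2.95
tool_pos: [0.5738, -0.1097, 0.1556]
tool_rot: [1.93, 2.101, 0.407]
force: [0.5, -0.3, 0.4]
finger_gap: 0.0855
grip_force: 0.0
```

```bash
python3 - <<'E'
from h import *
from bench import arm
s=arm.sense();w=arm.read_camera("wrist")
print(s['tool_pos'],s['force'])
cv2.imwrite("pics/s4.png",cv2.resize(w[120:380,120:500],None,fx=1.5,fy=1.5)[:,:,::-1])
E
```

```text
[ 0.57379797 -0.10969048  0.15561113] [ 0.52600914 -0.29906755  0.43655117]
```

View pics/s4.png

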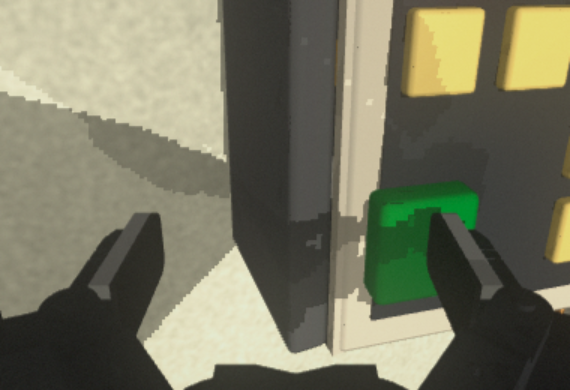

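The finger is now over the middle of the key (inner tip edge at about column 430, key spanning 370–478). The front finger is clear, so I'll press straight down.

Emit:
apply_moves --steps '[[-1,[0,-0.08,0.19],[0,0,0]],[-1,[0,-0.15,0.37],[0,0,0]],[-1,[0,-0.15,0.37],[0,0,0]]]'

```text
time: 3.3
tool_pos: [0.5738, -0.1097, 0.1518]
tool_rot: [1.93, 2.1, 0.407]
force: [-0.4, 0.1, 1.4]
finger_gap: 0.0852
grip_force: 1.0
```

Emit:
apply_moves --steps '[[-1,[0,-0.08,0.19],[0,0,0]],[-1,[0,-0.15,0.37],[0,0,0]],[-1,[0,-0.15,0.37],[0,0,0]]]'

```text
time: 3.6
tool_pos: [0.5739, -0.1097, 0.1481]
tool_rot: [1.929, 2.1, 0.407]
force: [-2.1, 0.5, 4.9]
finger_gap: 0.0856
grip_force: 2.4
```

Emit:
apply_moves --steps '[[-1,[0,-0.04,0.09],[0,0,0]],[-1,[0,-0.08,0.19],[0,0,0]],[-1,[0,-0.08,0.19],[0,0,0]],[-1,[0,-0.08,0.19],[0,0,0]]]'

```text
time: 4.0
tool_pos: [0.5731, -0.1097, 0.1454]
tool_rot: [1.931, 2.102, 0.406]
force: [-6.5, 0.0, 5.2]
finger_gap: 0.0858
grip_force: 5.9
```

Emit:
apply_moves --steps '[[-1,[0,0,0],[0,0,0]],[-1,[0,0,0],[0,0,0]],[-1,[0,0,0],[0,0,0]],[-1,[0,0,0],[0,0,0]],[-1,[0,0,0],[0,0,0]],[-1,[0,0,0],[0,0,0]],[-1,[0,0,0],[0,0,0]],[-1,[0,0,0],[0,0,0]]]'

```text
time: 4.8
tool_pos: [0.5732, -0.1097, 0.1454]
tool_rot: [1.931, 2.102, 0.406]
force: [-6.5, -0.1, 6.0]
finger_gap: 0.0856
grip_force: 5.9
```

```bash
python3 - <<'E'
from h import *
from bench import arm
s=arm.sense();w=arm.read_camera("wrist");b=arm.read_camera("side")
print(s['tool_pos'],s['force'],s['finger_gap'],s['grip_force'])
cv2.imwrite("pics/s5.png",np.hstack([cv2.resize(b[95:245,240:370],(390,450)),cv2.resize(w[120:380,120:500],(410,450))])[:,:,::-1])
E
```

```text
[ 0.57316482 -0.10966824  0.14539525] [-6.50215133 -0.09797491  5.96076594] 0.08563253622025413 5.871832199336495
```

View pics/s5.png

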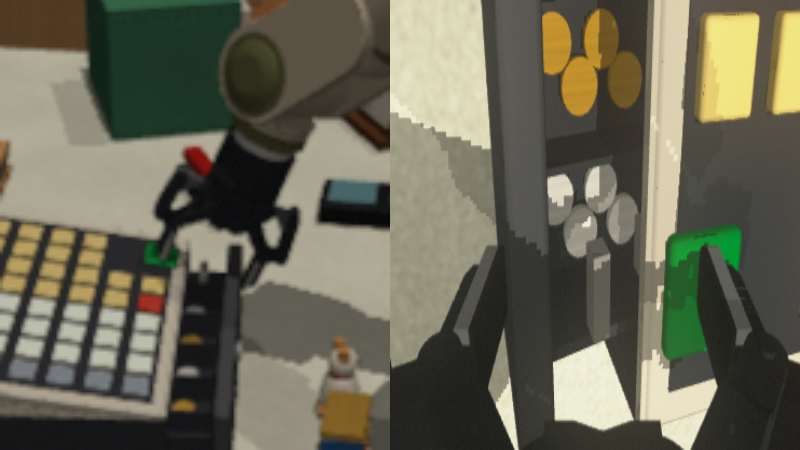

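The drawer is open about 3–4 cm and rests on the front finger. The force is steady at 6.5 N and the cat and tin are clear, so I'm handing the job in.

```bash
python3 -c "
from bench import arm
print(arm.finish_job())"
```

```text
the job is handed in; nothing more can be done
None
```

I pressed the cash key and caught the drawer with the other finger about 3–4 cm open. It is held there at a steady 6.5 N, with the cat and tin untouched in the last view, and the job is handed in; no verdict came back.

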